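# Set the click stop of the sawing jig and bring the batten up to it

### The arm

A 6-joint arm with a two-finger parallel gripper is mounted at the origin on the work surface. World frame = base frame: x ahead of the robot, y to its left, z up, the work surface at z = 0. Lengths are in mm, angles in rad, forces in N, time in s.
With the tool pointing down it reaches from about 350 to 875 mm from the base axis. Payload 4.2 kg.
Tool frame: the origin (TCP) lies between the finger pads; the fingertips stand 11 mm ahead of it and the grasp point (between the pads) lies 8 mm behind it; z points along the fingers, y is the direction in which the jaws open and shut (so a half turn about z gives the same grasp; the last joint's range is limited). The gripper opens to 85 mm and grips with 20 to 120 N. Pads are 22 mm wide; open, the fingers measure 114 mm over their backs; the gripper's body (76 mm by 85 mm) begins 54 mm behind the grasp point. The pads swing forward as they close: fully open they stand 13 mm farther back than shut.
Start: joints at [-0.857, 0.385, 0.008, 0, -1.194, -0.259], TCP at [274.563, -561.44, 242.312] pointing down, gripper open.
Joint ranges: [-3.14, 3.14], [-1.21, 2.06], [-1.07, 1.41], [-3.16, 2.05], [-2.99, -0.16], [-3.1, 3.1]. Speed limits (rad/s): [2.79, 2.79, 3.14, 3.14, 3.14, 3.14].

### API

Orientations are given as a unit quaternion [x, y, z, w].
In Python, from bench import * gives the robot as it stands.
- The arm moves only by the tool servo_tool, never from a script. Its argument "rows" is a list of rows, each a list of 7 numbers: the opening, from 0 (shut) to 1 (fully open), then the shift along the tool's x, y, z in cm, then the turn, a rotation vector about the tool's x, y, z in degrees. A call has 1 to 12 rows; each row shifts and turns the commanded pose from where the row before left it, along the tool's axes as they then stand; what a row does not reach is not made up. A row lasts 1/10 s, in which the tool goes at most 50 mm and 8.59 degrees, less where a joint would pass 70% of its speed; a pose out of reach is approached as far as the arm can. A call is refused whole if a number of a shift passes 5 or a number of a turn 8.59, either way. A call with a gripper value outside its range is refused whole. The fingers move at their own pace and stop on an object; the grip force is fixed at half the most. Time passes only in rows, so rows that do not move let the fingers close. It gives the time, the measured TCP pose, the force and the opening at its end, in the units of the state.
- read_state(): the state, without advancing time (a new reading comes with each control period).
- get_image(name): name is "side" or "top"; returns a dict with "image" (400x640x3 uint8, red, green, blue), "mtx" (3x3 intrinsics, pixels), "extrinsics" (4x4, takes a point from camera to world coordinates). Camera axes: x right, y up, looking along -z (the intrinsics and any distortion apply to the point x, -y, -z); pixel columns grow to the right and rows downward; lengths in mm; the calibration is good to about 2 mm. A picture is of the moment at which its call begins. There is no depth.
- job_done(): hands the job in, once; it reports no verdict.
The state is a dict: "clock": time; "joints": joint angles; "joint_vel": joint speeds; "joint_efforts": joint torques, N m; "position": TCP position; "ee_rot": TCP orientation; "contact_force": force on the tool from outside, world axes, zero at the start; "wrist_torque": the same for the moment, N m; "gripper_width": finger opening in mm.
Only numpy, scipy, OpenCV 4.12 (cv2) and the standard library are available. Lean on these libraries where they do the work, as an engineer would, in place of code of your own. Each camera call takes 0.05 s, during which the arm holds its last target. There are 200 camera calls.

### The job

Set the length stop of the sawing jig: turn its dial clockwise (seen from above), gently, until it comes up against its end stop, then turn it back exactly three clicks and let go of it. Then slide the batten along its channel until its end rests against the stop foot, without ramming it, and leave the other things on the bench where they are.

Things in the scene. Friction and masses are not known exactly. Their poses are not given: they have to be found in the camera images.
- jig: Sawing jig, fixed to the bench: plywood board 160 mm (x) by 440 mm (y, from -240 to +200) by 18 mm thick. Origin: on the bench, under the channel line; x across the channel, y along it towards the stop housing, z up. Two rails 14 mm high on the board (inner faces 34 mm apart, 12 mm thick, y -212 to +42 mm) form the channel about x = 0.
- housing_top (a point): Centre of the top of the jig's grey metal stop housing (76 x 76 mm, top 60 mm above the bench, at y = +120 mm of the jig), which carries the dial. Inside is the dial's end stop, at an unknown angle that differs each time and cannot be seen. It is stiffly buffered (4 N m per rad past click zero) and is hurt if the dial is pressed onto it with more than about 0.5 N m.
- dial: Black dial, vertical axis, on the housing. Origin: on its axis at its underside, 61 mm above the bench; z up, x along its grip bar. A disc 52 mm wide, 8 mm thick, carries an upright bar 48 mm long (x), 14 mm wide (y), its top 46 mm above the origin; a white line marks the bar's +x end. It starts about 2 to 6 clicks from its end stop and can turn at least 10 clicks away from it.
- dial_grip (a point): Point on the dial's axis at the height to grip the bar, 92 mm above the bench. A click every 22.5 degrees (16 a turn): leaving a notch takes up to 0.15 N m, falling to 0 halfway to the next; let go, the dial settles into the nearest notch (at the start it may still rest between two). Clockwise seen from above it ends at its end stop, which coincides with a notch (click zero).
- stop_face (a point): Centre of the face, towards the jig's -y, of the steel stop foot (disc 28 mm wide, 6 mm thick, on a 10 mm rod), 40.5 mm above the bench; axes as the jig's. Geared to the dial: at the end stop it stands at y = +60 mm of the jig; each click back (anticlockwise) moves it 1 mm towards -y. A push of up to 15 N on it does not turn the dial.
- rod: The stop foot and its rod as one part; its origin is the same point as stop_face, axes as the jig's.
- batten: Loose wooden batten lying in the channel, 30 mm wide (x), 180 mm long (y), 45 mm high, about 0.1 to 0.2 kg; it stands 31 mm above the rails. Origin: centre of its underside, 18 mm above the bench; y along its length, towards the stop foot. It starts 25 to 60 mm short of the foot.
- batten_end (a point): Centre of the batten's end face that looks towards the stop foot (+90 mm along its y, 22.5 mm above its underside).
- offcut: Bystander: wooden offcut 50 x 35 x 22 mm beside the jig.
- pencil: Bystander: flat carpenter's pencil, 150 mm long, 8 mm high, lying beside the jig.
- square: Bystander: try square, wooden stock 120 mm, steel blade 120 mm, up to 16 mm high, beyond the jig.
- saw: Bystander: hand saw with wooden handle, about 410 mm long, lying to the robot's right.
- mallet: Bystander: mallet lying to the robot's left.
- driver: Bystander: screwdriver lying to the robot's left.
- screwjar: Bystander: glass jar, 70 mm wide and 85 mm high, at the far right.

How it is judged (in metres and radians):
On the way, in this order (a step that is already met when the one before it is completed fails the run):
1. the dial is turned clockwise against its end stop (y of stop_face in the frame of jig above 0.0598 m), for 0.1 s.
2. the dial stands three clicks back from its stop, let go (y of stop_face in the frame of jig between 0.0566 and 0.0574 m and contact force between the fingers and dial below 0.3 N), for 0.3 s.
At the end, for the whole second after the job is handed in: The dial stands three clicks from its end stop (stop foot 3 mm out, within 0.4 mm); the batten lies flat in its channel, at rest, its end within 1.5 mm of the stop foot (y of stop_face in the frame of jig between 0.0566 and 0.0574 m and y of batten_end in the frame of stop_face above -0.0015 m and distance between batten_end and stop_face below 0.006 m and angle between batten's own z axis and vertical below 0.05 rad and height (world z) of batten below 0.0195 m and linear speed of batten below 0.005 m/s); the robot touches nothing.
It fails at once if the dial is forced against its end stop (over 25 N on the stop pin, 0.55 N m) (contact force between spindle_c0 and pin_c0 above 25 N).
It fails at once if the batten rams the stop foot (over 25 N) (contact force between batten and rod above 25 N).
It fails at once if a bystander is moved by more than 15 mm (distance of any of offcut, pencil, square, saw, mallet, driver, screwjar from where it was at the start of the episode above 0.015 m).
It also fails if it takes over 58 s, if anything falls off the work surface, if the arm or the gripper's body presses on something with over 40 N, if the wrist force passes 120 N, or if a joint passes its speed limit or range.

## Working session

There is one attempt and no reset: what is moved stays moved. The work goes in short steps, Python scripts to look and compute and a tool call to move; the robot and the scene stay as the last step left them, time stands still between calls to the robot, and variables do not carry over. Pictures are saved under pics/ and viewed, about 8 in all and at most 12, crops included, and the job is handed in when it is done.

Besides the shell and the picture viewer there is one more tool, called after "Emit:" as name([rows], argument=value, ...), one row to a line, values as JSON. servo_tool: Moves the arm, as the interface text tells. Its arguments: {"type":"object","properties":{"rows":{"type":"array","items":{"type":"array","items":{"type":"number"}}}},"required":["rows"]}

```bash
mkdir -p pics; ls; python3 - <<'E'
from bench import *
import cv2
print(read_state())
for n in("top","side"):
    d=get_image(n);cv2.imwrite(f"pics/{n}0.png",d["image"][:,:,::-1]);print(n,d["mtx"].tolist(),d["extrinsics"].tolist())
E
```

```text
pics
{'clock': 0.0, 'joints': array([-8.57387386e-01,  3.85544157e-01,  6.57427506e-03, -5.10432872e-04,
       -1.19395738e+00, -2.58597892e-01]), 'joint_vel': array([ 4.19457704e-04,  2.16791597e-03,  1.70464589e-03, -5.04726741e-04,
       -1.97608244e-04, -8.25823137e-05]), 'joint_efforts': array([-1.13742142e-03, -3.92288482e+01,  1.88395411e+01,  4.18619335e+00,
       -4.82378571e-03, -7.68275981e-06]), 'position': array([ 274.32250944, -560.94185454,  241.20715316]), 'ee_rot': array([-2.25358726e-01,  9.74275245e-01,  1.05289208e-03, -2.87933983e-04]), 'contact_force': array([-0.31059906, -0.05034219,  0.30584493]), 'wrist_torque': array([ 0.01848636, -0.01829153,  0.00732254]), 'gripper_width': 85.1837533631714}
top [[396.21179367051803, 0.0, 315.9931770218716], [0.0, 396.21179367051803, 195.05363603655056], [0.0, 0.0, 1.0]] [[0.024434026599738187, 0.9989482532857124, -0.038799041245209165, 485.61141912816186], [-0.9996732580973213, 0.024123489933062677, -0.008451880177556312, 4.343255734454866], [-0.00750702265945872, 0.0389928774377268, 0.9992112890274591, 1498.8178589924428], [0.0, 0.0, 0.0, 1.0]]
side [[406.8205225857115, 0.0, 319.16433191986005], [0.0, 406.8205225857115, 203.11535756332043], [0.0, 0.0, 1.0]] [[-0.8472002112890583, 0.37269541463887756, -0.37861580777739606, 78.62485697477231], [-0.531080257124101, -0.5748730323276275, 0.622474704060685, 763.6125405246227], [0.014337450427943802, 0.7284360813479751, 0.6849637310877362, 950.1648008397332], [0.0, 0.0, 0.0, 1.0]]
```

View pics/top0.png

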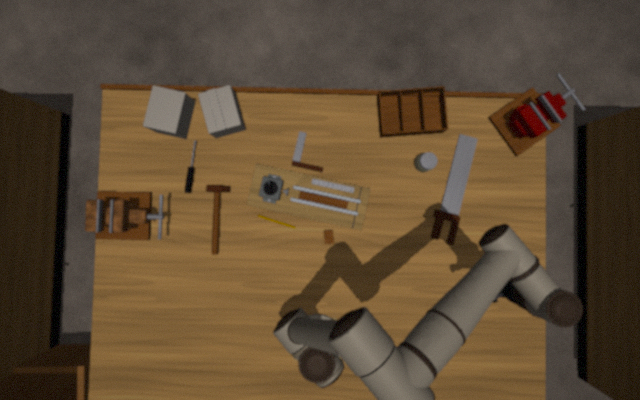

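View pics/side0.png

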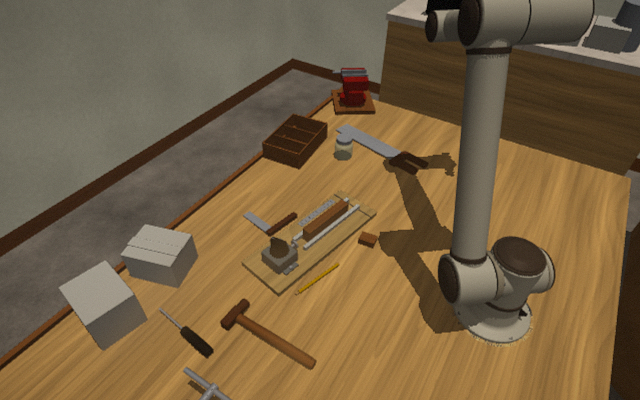

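The top view shows the jig at about (310,195), with the housing and dial at (271,188) and the batten at (325,200). The arm is clear of the jig. I'll enlarge both views next.

```bash
python3 - <<'E'
import cv2,numpy as np
t=cv2.imread("pics/top0.png")[160:235,245:375];s=cv2.imread("pics/side0.png")[185:295,238:383]
t=cv2.resize(t,None,fx=6,fy=6,interpolation=cv2.INTER_CUBIC);s=cv2.resize(s,None,fx=5,fy=5,interpolation=cv2.INTER_CUBIC)
cv2.imwrite("pics/tc.png",cv2.convertScaleAbs(t,alpha=1.5));cv2.imwrite("pics/sc.png",cv2.convertScaleAbs(s,alpha=1.5))
E
```

```text
(no output)
```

View pics/tc.png

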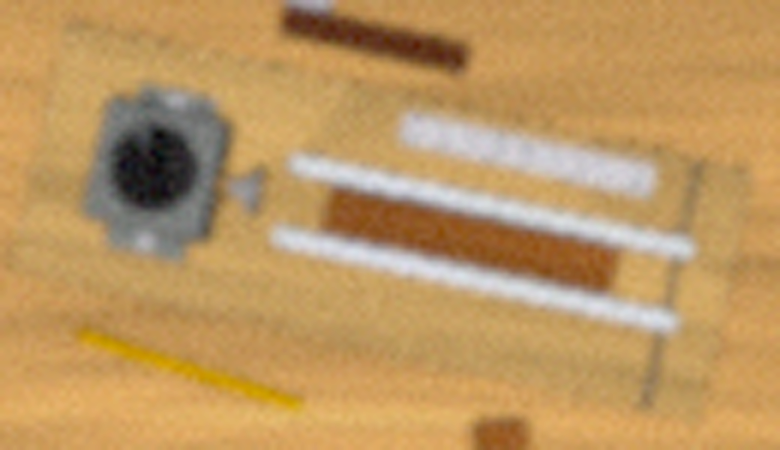

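View pics/sc.png

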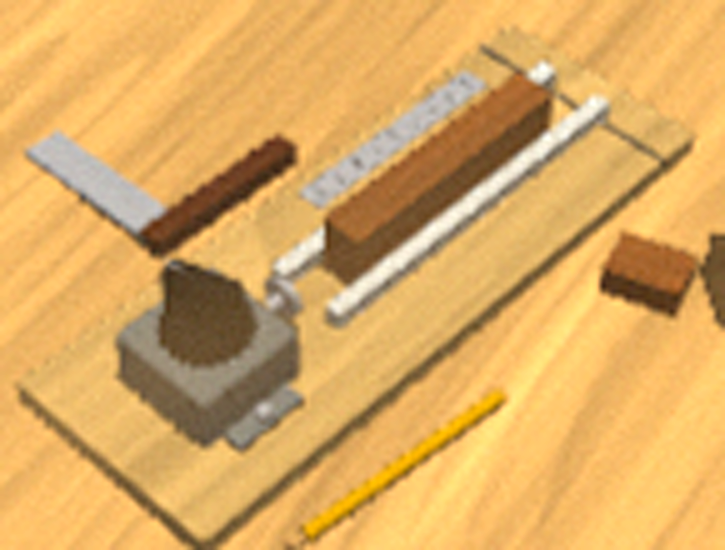

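Top crop: the rail ends are at (290,163), (692,248), (275,237) and (676,322), and the dial is at (153,167). The side crop shows the dial's bar standing upright, but it is too dark to read the angle. I'll fit the jig pose and stretch the dial's contrast.

```bash
cat > h.py <<'E'
from bench import *
import cv2,numpy as np
from scipy.optimize import least_squares
def proj(d,P):
    E=np.asarray(d["extrinsics"]);p=(np.atleast_2d(P)-E[:3,3])@E[:3,:3]
    q=p*[1,-1,-1];q=q@np.asarray(d["mtx"]).T;return q[:,:2]/q[:,2:]
def jw(j,P):
    c,s=np.cos(j[2]),np.sin(j[2]);P=np.atleast_2d(P).astype(float)
    return np.c_[j[0]+c*P[:,0]-s*P[:,1],j[1]+s*P[:,0]+c*P[:,1],P[:,2]]
E
python3 - <<'E'
from h import *
D={}
for n in("top","side"):
    ims=[get_image(n) for _ in range(6)]
    d=ims[0];d["image"]=np.mean([i["image"] for i in ims],0);D[n]=d
tp=np.array([[288,162],[695,249],[272,236],[679,323]])/6+[245,160]-.4
P=[[23,42,32],[23,-212,32],[-23,42,32],[-23,-212,32]]
# side: housing top corners & board corners
sp=np.array([[205,548],[690,143],[20,395]])/5+[238,185]-.4
Q=[[-80,200,9],[-80,-240,9],[80,200,9]]
f=lambda j,w=1:np.r_[(proj(D["top"],jw(j,P))-tp).ravel(),w*(proj(D["side"],jw(j,Q))-sp).ravel()]
for w in(0,1):
    r=least_squares(f,[490,50,0],x_scale=[10,10,.1],args=(w,));print(r.x,r.fun.round(2))
j=r.x;np.save("jig.npy",j)
A=jw(j,[[0,120,0]])[0];print("axis",A)
bl=[]
for n in D:
    u,v=proj(D[n],[A[0],A[1],95])[0];print(n,u,v)
    u,v=int(round(u)),int(round(v));c=D[n]["image"][v-16:v+16,u-16:u+16,::-1]
    c=np.clip(c*(6 if n=="top" else 3.5),0,255).astype(np.uint8)
    bl.append(cv2.resize(c,(400,400),interpolation=cv2.INTER_CUBIC))
cv2.imwrite("pics/dial.png",np.hstack(bl))
# batten end
tb=np.array([[333,190],[326,236]]).mean(0)/6+[245,160]-.4
g=lambda y:(proj(D["top"],jw(j,[[0,y[0],63]]))-tb).ravel()
b=least_squares(g,[0]);print("batten end y",b.x,b.fun)
E
```

```text
[ 5.40809652e+02  6.59700672e+01 -1.86562568e-01] [ 0.35  0.18 -0.42  0.01  0.39 -0.03 -0.31 -0.16 -0.    0.    0.   -0.
 -0.   -0.  ]
[ 5.39954732e+02  6.58501131e+01 -1.83179885e-01] [ 0.34  0.45 -0.37  0.05  0.43  0.24 -0.22 -0.11  0.05  0.74  0.27 -0.76
 -0.77 -0.59]
axis [561.81359281 183.84244427   0.        ]
top 268.9607703463825 187.8137147525327
side 278.2104283774566 242.57192574293748
batten end y [10.18574003] [ 0.11863839 -0.56408403]
```

View pics/dial.png

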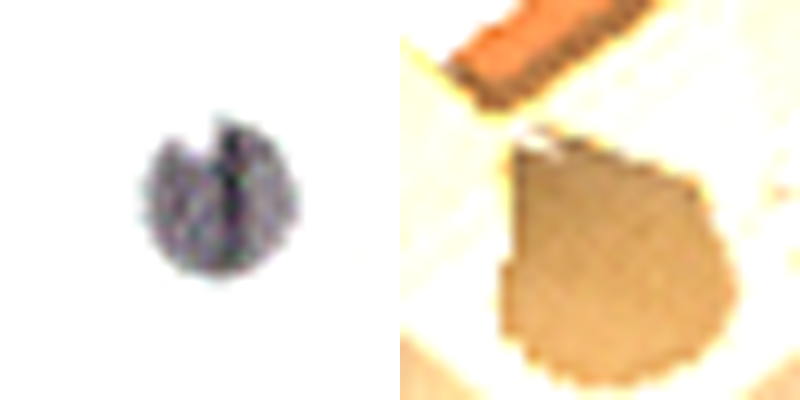

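Left panel (top view): the white mark is at the upper edge of the dial, about (198,135), with the dial centre at (218,200). Right panel (side view): the bar's top edge runs from the white end at (525,135) to (695,180). I'll fit the bar angle to these.

```bash
python3 - <<'E'
from h import *
j=np.load("jig.npy");A=jw(j,[[0,120,0]])[0]
s=get_image("side");t=get_image("top")
for a in range(-45,61,15):
    c,q=np.cos(np.radians(a)),np.sin(np.radians(a))
    W=np.array([[A[0]+c*x-q*y,A[1]+q*x+c*y,107] for x in(24,-24) for y in(7,-7)])
    print(a,"side",((proj(s,W)-[278,243])*12.5+200).round().astype(int).tolist(),"top",((proj(t,W)-[269,188])*12.5+200).round().astype(int).tolist())
print("top disc",((proj(t,[A[0],A[1],69])-[269,188])*12.5+200),"side disc",((proj(s,[A[0],A[1],69])-[278,243])*12.5+200))
E
```

```text
-45 side [[152, 85], [214, 75], [184, 245], [248, 235]] top [[239, 119], [273, 155], [115, 236], [149, 272]]
-30 side [[127, 98], [185, 76], [215, 244], [274, 221]] top [[218, 110], [260, 136], [128, 255], [171, 281]]
-15 side [[107, 114], [157, 83], [244, 236], [294, 204]] top [[195, 107], [242, 121], [146, 270], [194, 284]]
0 side [[93, 134], [131, 95], [270, 224], [307, 183]] top [[172, 110], [221, 111], [167, 280], [216, 281]]
15 side [[86, 156], [110, 111], [291, 207], [313, 161]] top [[150, 118], [199, 107], [190, 284], [238, 272]]
30 side [[87, 178], [95, 131], [305, 187], [311, 139]] top [[132, 132], [176, 109], [213, 282], [256, 258]]
45 side [[96, 199], [87, 153], [313, 165], [302, 118]] top [[118, 151], [154, 117], [235, 274], [271, 240]]
60 side [[111, 218], [86, 175], [312, 143], [286, 101]] top [[109, 172], [135, 130], [254, 261], [280, 218]]
top disc [[210.84130446 202.81542828]] side disc [[208.92390843 270.93263459]]
```

Bar angle is about +10° in the world frame, and its axis is near (562,184). I'll move above it and turn the tool about 164° counter-clockwise, so the last joint keeps enough range for the clockwise turn.

Emit:
servo_tool([
  [1,-3.445,3.19,0,0,0,0],
  [1,-3.445,3.19,0,0,0,0],
  [1,-3.445,3.19,0,0,0,0],
  [1,-3.445,3.19,0,0,0,0],
  [1,-3.445,3.19,0,0,0,0],
  [1,-3.445,3.19,0,0,0,0],
  [1,-3.445,3.19,0,0,0,0],
  [1,-3.445,3.19,0,0,0,0],
  [1,-3.445,3.19,0,0,0,0],
  [1,-3.445,3.19,0,0,0,0],
  [1,-3.445,3.19,0,0,0,0],
  [1,-3.445,3.19,0,0,0,0],
])

```text
clock: 2.0
position: [478.1, -34.0, 242.8]
ee_rot: [-0.226, 0.974, -0.0, 0.001]
contact_force: [0.8, -1.1, 0.3]
gripper_width: 85.4
```

Emit:
servo_tool([
  [1,-3.445,3.19,0,0,0,0],
  [1,-3.445,3.19,0,0,0,0],
  [1,-3.445,3.19,0,0,0,0],
  [1,-3.445,3.19,0,0,0,0],
  [1,-3.445,3.19,0,0,0,0],
  [1,0,0,0,0,0,-8.5],
  [1,0,0,0,0,0,-8.5],
  [1,0,0,0,0,0,-8.5],
  [1,0,0,0,0,0,-8.5],
  [1,0,0,0,0,0,-8.5],
  [1,0,0,0,0,0,-8.5],
  [1,0,0,0,0,0,-8.5],
])

```text
clock: 3.2
position: [562.5, 183.0, 242.4]
ee_rot: [-0.681, 0.732, -0.0, 0.0]
contact_force: [0.4, 0.5, -0.0]
gripper_width: 85.6
```

Emit:
servo_tool([
  [1,0,0,0,0,0,-8.5],
  [1,0,0,0,0,0,-8.5],
  [1,0,0,0,0,0,-8.5],
  [1,0,0,0,0,0,-8.5],
  [1,0,0,0,0,0,-8.5],
  [1,0,0,0,0,0,-8.5],
  [1,0,0,0,0,0,-8.5],
  [1,0,0,0,0,0,-8.5],
  [1,0,0,0,0,0,-8.5],
  [1,0,0,0,0,0,-8.5],
  [1,0,0,0,0,0,-8.5],
  [1,0,0,0,0,0,-8.5],
])

```text
clock: 4.4
position: [562.4, 183.0, 242.4]
ee_rot: [0.998, 0.069, 0.0, -0.0]
contact_force: [-0.1, -0.1, 0.5]
gripper_width: 84.9
```

```bash
cat >> h.py <<'E'
def st():
    s=read_state();q=s["ee_rot"];from scipy.spatial.transform import Rotation as R
    M=R.from_quat(q).as_matrix()
    print("t%.2f"%s["clock"],"p",s["position"].round(1),"yawy %.2f"%np.degrees(np.arctan2(M[1,1],M[0,1])),"tilt",M[:2,2].round(3),"q",s["joints"].round(2),"F",s["contact_force"].round(2),"T",s["wrist_torque"].round(3),"w %.1f"%s["gripper_width"]);return M
E
python3 - <<'E'
from h import *
M=st();s=get_image("side")
print((M.T@(np.array([561.8,183.8,200])-read_state()["position"])).round(1))
j=np.load("jig.npy");A=jw(j,[[0,120,0]])[0];u,v=proj(s,[A[0],A[1],110])[0].round().astype(int);print(u,v)
t=get_image("top")
u2,v2=proj(t,[A[0],A[1],150])[0].round().astype(int)
a=cv2.resize(s["image"][v-50:v+40,u-45:u+45,::-1],(400,400),interpolation=cv2.INTER_CUBIC)
b=cv2.resize(t["image"][v2-30:v2+30,u2-30:u2+30,::-1],(400,400),interpolation=cv2.INTER_CUBIC)
cv2.imwrite("pics/c1.png",cv2.convertScaleAbs(np.hstack([a,b]),alpha=2))
E
```

```text
t4.40 p [562.4 183.  242.4] yawy -82.09 tilt [0. 0.] q [ 0.59  0.33 -0.08  0.   -1.17  1.12] F [-0.14 -0.07  0.49] T [-0.012 -0.012  0.014] w 84.9
[-0.6 -0.9 42.4]
278 239
```

View pics/c1.png

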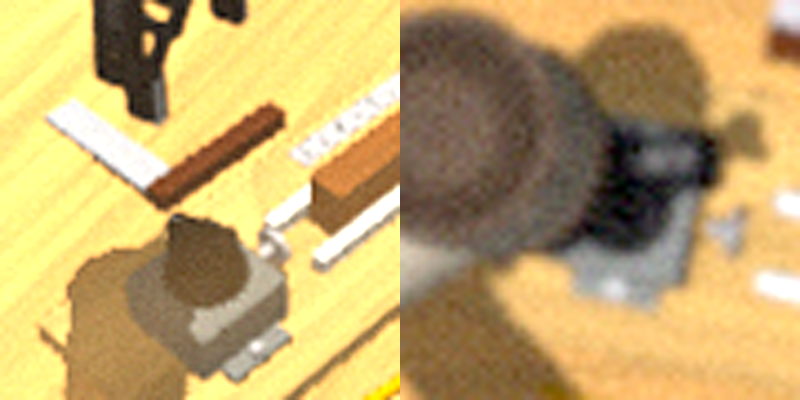

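The side view shows the open fingers above the dial. The position error is about 1 mm, so I'll descend and close gradually.

Emit:
servo_tool([
  [1,0,-0.1,4,0,0,0],
  [1,0,0,4,0,0,0],
  [1,0,0,4,0,0,0],
  [1,0,0,2,0,0,0],
  [1,0,0,1.5,0,0,0],
  [0.6,0,0,0,0,0,0],
  [0.4,0,0,0,0,0,0],
  [0.3,0,0,0,0,0,0],
  [0.3,0,0,0,0,0,0],
  [0.3,0,0,0,0,0,0],
])

```text
clock: 5.5
position: [562.7, 184.2, 88.3]
ee_rot: [0.998, 0.066, 0.001, -0.0]
contact_force: [-0.3, -0.0, 0.2]
gripper_width: 25.8
```

```bash
python3 - <<'E'
from h import *
st();s=get_image("side");j=np.load("jig.npy");A=jw(j,[[0,120,0]])[0];u,v=proj(s,[A[0],A[1],110])[0].round().astype(int)
a=cv2.resize(s["image"][v-30:v+30,u-30:u+30,::-1],(600,600),interpolation=cv2.INTER_CUBIC)
cv2.imwrite("pics/c2.png",cv2.convertScaleAbs(a,alpha=2.5))
E
```

```text
t5.50 p [562.7 184.2  88.3] yawy -82.46 tilt [0.001 0.001] q [ 0.59  0.48 -0.27  0.   -0.82  1.11] F [-0.34 -0.03  0.19] T [0.018 0.072 0.01 ] w 25.8
```

View pics/c2.png

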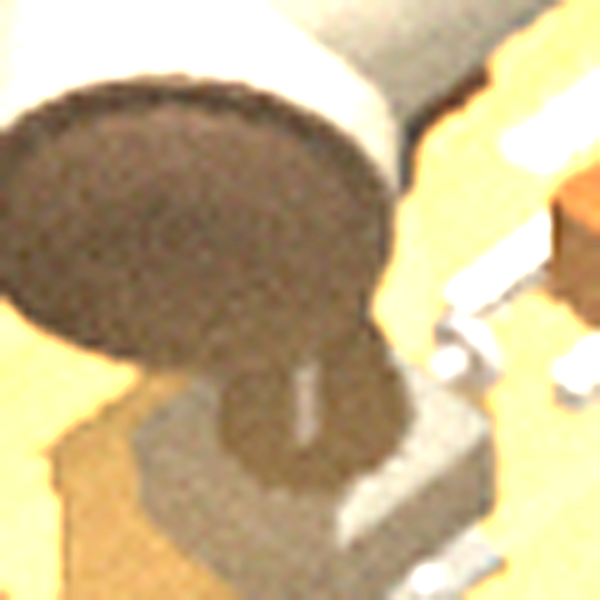

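The finger now stands in front of the bar with no contact, at an opening of 25.8 mm. I'll close fully and read the forces.

Emit:
servo_tool([
  [0.2,0,0,0,0,0,0],
  [0.15,0,0,0,0,0,0],
  [0.1,0,0,0,0,0,0],
  [0.1,0,0,0,0,0,0],
])

```text
clock: 5.95
position: [562.6, 183.3, 87.9]
ee_rot: [0.998, 0.066, 0.0, 0.0]
contact_force: [0.6, -5.8, 5.0]
gripper_width: 13.1
```

```bash
python3 -c "
from h import *;st()"
```

```text
t5.95 p [562.6 183.3  87.9] yawy -82.45 tilt [ 0.    -0.001] q [ 0.59  0.48 -0.27  0.   -0.82  1.11] F [ 0.58 -5.76  5.01] T [-1.479 -0.146 -0.056] w 13.1
```

Emit:
servo_tool([
  [0.1,0,0.08,0,0,0,4],
  [0.1,0,0,0,0,0,0],
])

```text
clock: 6.15
position: [562.6, 183.3, 87.9]
ee_rot: [1.0, 0.031, 0.0, -0.0]
contact_force: [0.8, -2.9, 5.2]
gripper_width: 13.2
```

```bash
python3 -c "
from h import *;st()"
```

```text
t6.15 p [562.6 183.3  87.9] yawy -86.43 tilt [0.001 0.   ] q [ 0.59  0.48 -0.27  0.   -0.82  1.04] F [ 0.81 -2.85  5.19] T [-0.646  0.211  0.076] w 13.2
```

Emit:
servo_tool([
  [0.1,0,0,0,0,0,4],
  [0.1,0,0,0,0,0,0],
])

```text
clock: 6.35
position: [562.6, 183.4, 87.9]
ee_rot: [1.0, -0.004, 0.0, -0.0]
contact_force: [-0.9, -4.1, 5.4]
gripper_width: 13.3
```

```bash
python3 -c "
from h import *;st()"
```

```text
t6.35 p [562.6 183.4  87.9] yawy -90.41 tilt [0.001 0.   ] q [ 0.59  0.48 -0.27  0.   -0.82  0.97] F [-0.86 -4.1   5.37] T [-0.647  0.262  0.054] w 13.3
```

Emit:
servo_tool([
  [0.1,0,0,0,0,0,4],
  [0.1,0,0,0,0,0,0],
])

```text
clock: 6.55
position: [562.6, 183.5, 87.9]
ee_rot: [0.999, -0.039, 0.0, -0.0]
contact_force: [-2.3, -2.1, 6.1]
gripper_width: 13.3
```

```bash
python3 -c "
from h import *;st()"
```

```text
t6.55 p [562.6 183.5  87.9] yawy -94.43 tilt [0.001 0.   ] q [ 0.59  0.48 -0.27  0.   -0.82  0.9 ] F [-2.29 -2.15  6.05] T [-0.521  0.277 -0.062] w 13.3
```

Emit:
servo_tool([
  [0.1,0,0,0,0,0,4],
  [0.1,0,0,0,0,0,0],
])

```text
clock: 6.75
position: [562.6, 183.5, 87.9]
ee_rot: [0.997, -0.074, 0.0, -0.0]
contact_force: [-1.3, -2.4, 4.7]
gripper_width: 13.2
```

```bash
python3 -c "
from h import *;st()"
```

```text
t6.75 p [562.6 183.5  87.9] yawy -98.44 tilt [0.001 0.001] q [ 0.59  0.48 -0.27  0.   -0.82  0.83] F [-1.32 -2.44  4.67] T [-0.525  0.263 -0.034] w 13.2
```

Emit:
servo_tool([
  [0.1,0,0,0,0,0,4],
  [0.1,0,0,0,0,0,0],
])

```text
clock: 6.95
position: [562.7, 183.6, 87.9]
ee_rot: [0.994, -0.108, 0.0, -0.0]
contact_force: [0.4, -2.0, 5.5]
gripper_width: 13.1
```

```bash
python3 -c "
from h import *;st()"
```

```text
t6.95 p [562.7 183.6  87.9] yawy -102.45 tilt [0.001 0.001] q [ 0.59  0.48 -0.27 -0.   -0.82  0.76] F [ 0.39 -2.04  5.51] T [-0.491  0.291 -0.134] w 13.1
```

Emit:
servo_tool([
  [0.1,0,0,0,0,0,4],
  [0.1,0,0,0,0,0,0],
])

```text
clock: 7.15
position: [562.7, 183.7, 87.9]
ee_rot: [0.99, -0.143, 0.0, -0.0]
contact_force: [-0.5, -1.0, 5.2]
gripper_width: 13.0
```

```bash
python3 -c "
from h import *;st()"
```

```text
t7.15 p [562.7 183.7  87.9] yawy -106.40 tilt [0.001 0.001] q [ 0.59  0.48 -0.27 -0.   -0.82  0.7 ] F [-0.5  -1.    5.22] T [-0.416  0.264  0.04 ] w 13.0
```

Zero-torque notches are near yaw −83.3° and −105.7°, and the resistance stays within ±0.13 N·m. I'll check about 4° past each following notch.

Emit:
servo_tool([
  [0.1,0,0,0,0,0,3.6],
  [0.1,0,0,0,0,0,0],
])

```text
clock: 7.35
position: [562.7, 183.8, 87.9]
ee_rot: [0.985, -0.174, 0.0, -0.001]
contact_force: [-1.5, -1.1, 5.2]
gripper_width: 13.5
```

```bash
python3 -c "
from h import *;st()"
```

```text
t7.35 p [562.7 183.8  87.9] yawy -109.99 tilt [0.001 0.001] q [ 0.59  0.48 -0.27 -0.   -0.82  0.63] F [-1.5  -1.11  5.23] T [-0.353  0.216  0.077] w 13.5
```

Not the stop (0.077 N·m). On to the notch at about −128.2.

Emit:
servo_tool([
  [0.1,0,0,0,0,0,5],
  [0.1,0,0,0,0,0,5],
  [0.1,0,0,0,0,0,5],
  [0.1,0,0,0,0,0,5],
  [0.1,0,0,0,0,0,2],
  [0.1,0,0,0,0,0,0],
])

```text
clock: 7.95
position: [563.0, 184.1, 87.9]
ee_rot: [0.934, -0.358, 0.001, -0.001]
contact_force: [-0.3, -0.2, 5.6]
gripper_width: 13.2
```

```bash
python3 -c "
from h import *;st()"
```

```text
t7.95 p [563.  184.1  87.9] yawy -131.93 tilt [0.002 0.001] q [ 0.59  0.48 -0.27 -0.   -0.82  0.25] F [-0.27 -0.17  5.56] T [0.101 0.148 0.11 ] w 13.2
```

Emit:
servo_tool([
  [0.1,0,0,0,0,0,5],
  [0.1,0,0,0,0,0,5],
  [0.1,0,0,0,0,0,5],
  [0.1,0,0,0,0,0,5],
  [0.1,0,0,0,0,0,2],
  [0.1,0,0,0,0,0,0],
])

```text
clock: 8.55
position: [563.4, 184.3, 87.9]
ee_rot: [0.849, -0.529, 0.001, -0.001]
contact_force: [-0.2, 1.8, 3.7]
gripper_width: 13.4
```

```bash
python3 -c "
from h import *;st()"
```

```text
t8.55 p [563.4 184.3  87.9] yawy -153.89 tilt [0.003 0.002] q [ 0.59  0.48 -0.27  0.   -0.82 -0.13] F [-0.18  1.79  3.73] T [ 0.38  -0.152  0.28 ] w 13.4
```

Emit:
servo_tool([
  [0.1,0,0,0,0,0,1.5],
  [0.1,0,0,0,0,0,0],
])

```text
clock: 8.75
position: [563.4, 184.3, 87.9]
ee_rot: [0.841, -0.541, 0.001, -0.002]
contact_force: [1.4, 3.4, 4.6]
gripper_width: 13.2
```

```bash
python3 -c "
from h import *;st()"
```

```text
t8.75 p [563.4 184.3  87.9] yawy -155.47 tilt [0.003 0.002] q [ 0.59  0.48 -0.27 -0.   -0.82 -0.16] F [1.36 3.37 4.64] T [ 0.94  -0.248  0.328] w 13.2
```

The torque keeps rising (0.33 N·m) past −150.7°, so this is the end stop. I'll turn back 72° to the third notch, at −83.2°.

Emit:
servo_tool([
  [0.1,0,0,0,0,0,-8],
  [0.1,0,0,0,0,0,-8],
  [0.1,0,0,0,0,0,-8],
  [0.1,0,0,0,0,0,-8],
  [0.1,0,0,0,0,0,-8],
  [0.1,0,0,0,0,0,-8],
  [0.1,0,0,0,0,0,-8],
  [0.1,0,0,0,0,0,-8],
  [0.1,0,0,0,0,0,-8],
  [0.1,0,0,0,0,0,0],
  [0.1,0,0,0,0,0,0],
])

```text
clock: 9.85
position: [562.6, 183.2, 87.9]
ee_rot: [0.998, 0.056, 0.0, -0.0]
contact_force: [-1.0, 0.5, 6.9]
gripper_width: 12.7
```

```bash
python3 -c "
from h import *;st()"
```

```text
t9.85 p [562.6 183.2  87.9] yawy -83.54 tilt [0. 0.] q [ 0.59  0.48 -0.27  0.   -0.82  1.1 ] F [-1.01  0.52  6.86] T [0.276 0.096 0.126] w 12.7
```

Emit:
servo_tool([
  [0.1,0,0,0,0,0,-1.5],
  [0.1,0,0,0,0,0,0],
])

```text
clock: 10.05
position: [562.6, 183.1, 87.9]
ee_rot: [0.998, 0.069, 0.0, -0.0]
contact_force: [-0.2, 0.7, 7.1]
gripper_width: 13.2
```

```bash
python3 -c "
from h import *;st()"
```

```text
t10.05 p [562.6 183.1  87.9] yawy -82.07 tilt [0. 0.] q [ 0.59  0.48 -0.27 -0.   -0.82  1.12] F [-0.19  0.7   7.15] T [ 0.173  0.022 -0.13 ] w 13.2
```

The notch lies between −83.5° and −82.1°, matching 67.5° back from the stop. I'll centre on it, release and lift.

Emit:
servo_tool([
  [0.1,0,0,0,0,0,0.7],
  [0.1,0,0,0,0,0,0],
  [0.2,0,0,0,0,0,0],
  [0.35,0,0,0,0,0,0],
  [0.5,0,0,0,0,0,0],
  [0.6,0,0,0,0,0,0],
  [0.6,0,0,0,0,0,0],
  [0.6,0,0,-3,0,0,0],
  [0.6,0,0,-4,0,0,0],
  [0.6,0,0,-4,0,0,0],
])

```text
clock: 11.05
position: [562.0, 182.9, 198.0]
ee_rot: [0.998, 0.063, -0.001, 0.0]
contact_force: [0.4, 0.8, 0.6]
gripper_width: 51.3
```

```bash
python3 - <<'E'
from h import *
M=st();j=np.load("jig.npy");p=read_state()["position"]
W=jw(j,[[0,-205,150]])[0];print(W,(M.T@(W-p)).round(1),"jig y yaw",90+np.degrees(j[2]))
E
```

```text
t11.05 p [562.  182.9 198. ] yawy -82.74 tilt [-0.002 -0.001] q [ 0.59  0.36 -0.14 -0.   -1.07  1.11] F [0.37 0.78 0.57] T [ 0.073 -0.118 -0.022] w 51.3
[ 502.61251181 -135.72011925  150.        ] [-99.1 308.6  48.4] jig y yaw 79.50456572644067
```

Emit:
servo_tool([
  [0.3,-1.416,4.41,0,0,0,0],
  [0,-1.416,4.41,0,0,0,0],
  [0,-1.416,4.41,0,0,0,0],
  [0,-1.416,4.41,0,0,0,0],
  [0,-1.416,4.41,0,0,0,0],
  [0,-1.416,4.41,0,0,0,0],
  [0,-1.416,4.41,0,0,0,0],
  [0,0,0,2,0,0,6],
  [0,0,0,2,0,0,6],
  [0,0,0,2,0,0,5.8],
  [0,0,0,2,0,0,0],
  [0,0,0,0,0,0,0],
])

```text
clock: 12.25
position: [500.9, -135.5, 114.8]
ee_rot: [0.996, -0.092, -0.003, 0.0]
contact_force: [0.0, -0.2, 0.1]
gripper_width: -0.1
```

```bash
python3 - <<'E'
from h import *
M=st();j=np.load("jig.npy");p=read_state()["position"]
W=jw(j,[[0,-205,51]])[0];print((M.T@(W-p)).round(1))
s=get_image("side");t=get_image("top")
u,v=proj(s,jw(j,[[0,-60,60]]))[0].round().astype(int);a=cv2.resize(s["image"][v-55:v+45,u-60:u+60,::-1],(480,400),interpolation=cv2.INTER_CUBIC)
u,v=proj(s,jw(j,[[0,110,85]]))[0].round().astype(int)
b=cv2.resize(s["image"][v-20:v+20,u-16:u+16,::-1],(320,400),interpolation=cv2.INTER_CUBIC)
cv2.imwrite("pics/c3.png",cv2.convertScaleAbs(np.hstack([a,b]),alpha=2))
E
```

```text
t12.25 p [ 500.9 -135.5  114.8] yawy -100.59 tilt [-0.006  0.   ] q [ 0.05  0.34 -0.42 -0.   -0.82  1.34] F [ 0.04 -0.22  0.1 ] T [-0.035  0.063  0.032] w -0.1
[ 2.1 -0.2 63.7]
```

View pics/c3.png

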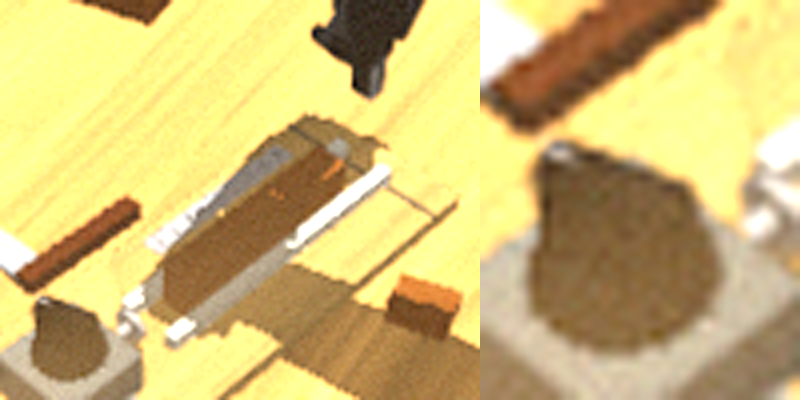

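The dial's white mark is back at the upper left, at the angle of the starting notch as expected. The batten is untouched and the closed fingers are behind it. I'll descend and approach it gently.

Emit:
servo_tool([
  [0,0.21,0,2.5,0,0,0],
  [0,0,0,2.5,0,0,0],
  [0,0,0,1.3,0,0,0],
  [0,0,0,0,0,0,0],
])

```text
clock: 12.75
position: [504.9, -135.9, 53.9]
ee_rot: [0.996, -0.092, -0.001, 0.0]
contact_force: [-0.3, -0.4, 0.3]
gripper_width: -0.2
```

Emit:
servo_tool([
  [0,0,-0.4,0,0,0,0],
  [0,0,-0.4,0,0,0,0],
  [0,0,-0.4,0,0,0,0],
  [0,0,-0.4,0,0,0,0],
  [0,0,-0.4,0,0,0,0],
  [0,0,-0.4,0,0,0,0],
  [0,0,-0.4,0,0,0,0],
  [0,0,0,0,0,0,0],
])

```text
clock: 13.55
position: [510.5, -108.0, 54.4]
ee_rot: [0.996, -0.092, 0.0, -0.0]
contact_force: [0.5, 0.1, 0.0]
gripper_width: 0.1
```

```bash
cat >> h.py <<'E'
def bat(t,j):
    # jig-frame rectified strip of top view at batten top (z=63): print batten extent along y
    ys=np.arange(-230,70,.5);p=np.stack([proj(t,jw(j,np.c_[0*ys+x,ys,0*ys+63])) for x in(-8,-4,0,4,8)]).astype(np.float32)
    return ys,cv2.remap(t["image"],p,None,cv2.INTER_LINEAR).mean(0)
E
python3 - <<'E'
from h import *
st();j=np.load("jig.npy");M=np.array(read_state()["position"]);c,s=np.cos(j[2]),np.sin(j[2])
print("jig y of tcp",-s*(M[0]-j[0])+c*(M[1]-j[1]))
ys,v=bat(get_image("top"),j)
for y in range(-230,70,4): print(y,v[(y+230)*2].astype(int),end=" ")
E
```

```text
t13.55 p [ 510.5 -108.    54.4] yawy -100.51 tilt [0. 0.] q [ 0.1   0.43 -0.47 -0.   -0.66  1.28] F [0.48 0.13 0.01] T [ 0.033 -0.047 -0.018] w 0.1
jig y of tcp -176.28129962494643
-230 [54 43 34] -226 [59 49 39] -222 [61 50 42] -218 [63 49 42] -214 [64 50 43] -210 [64 52 44] -206 [65 53 44] -202 [63 52 43] -198 [63 52 43] -194 [61 51 41] -190 [59 47 41] -186 [55 43 34] -182 [51 40 31] -178 [47 37 29] -174 [47 36 29] -170 [48 37 29] -166 [53 43 35] -162 [63 53 45] -158 [80 71 62] -154 [106  98  87] -150 [128 119 107] -146 [134 126 111] -142 [133 125 112] -138 [132 123 110] -134 [131 123 110] -130 [130 122 109] -126 [129 121 108] -122 [129 120 106] -118 [127 118 105] -114 [125 117 104] -110 [124 115 103] -106 [125 116 102] -102 [122 113 101] -98 [122 113 101] -94 [120 111  99] -90 [119 110  98] -86 [117 110  97] -82 [115 108  95] -78 [107 101  89] -74 [92 85 75] -70 [68 62 53] -66 [53 46 39] -62 [51 44 39] -58 [64 56 50] -54 [86 78 70] -50 [101  93  83] -46 [106  98  87] -42 [103  96  85] -38 [101  95  85] -34 [102  96  85] -30 [99 93 83] -26 [99 92 82] -22 [97 89 80] -18 [93 87 77] -14 [90 83 74] -10 [86 81 71] -6 [85 78 70] -2 [83 76 66] 2 [81 72 65] 6 [77 71 61] 10 [74 67 57] 14 [73 65 56] 18 [71 63 53] 22 [73 64 52] 26 [70 62 48] 30 [68 59 45] 34 [68 58 44] 38 [66 57 43] 42 [66 56 42] 46 [72 60 42] 50 [80 67 47] 54 [84 73 60] 58 [87 82 79] 62 [96 89 85] 66 [102  91  79]
```

```bash
python3 - <<'E'
from h import *
j=np.load("jig.npy");s=get_image("side")
u,v=proj(s,jw(j,[[0,-70,50]]))[0].round().astype(int);print(u,v)
a=cv2.resize(s["image"][v-50:v+50,u-65:u+65,::-1],(780,600),interpolation=cv2.INTER_CUBIC)
cv2.imwrite("pics/c4.png",cv2.convertScaleAbs(a,alpha=2))
for P in([15,10,63],[-15,10,63],[0,57,40.5]): print(P,(proj(s,jw(j,[P]))[0]-[u-65,v-50])*6)
E
```

```text
324 219
[15, 10, 63] [259.22529534 347.09384945]
[-15, 10, 63] [302.77624569 377.47513051]
[0, 57, 40.5] [214.92380935 444.33085109]
```

View pics/c4.png

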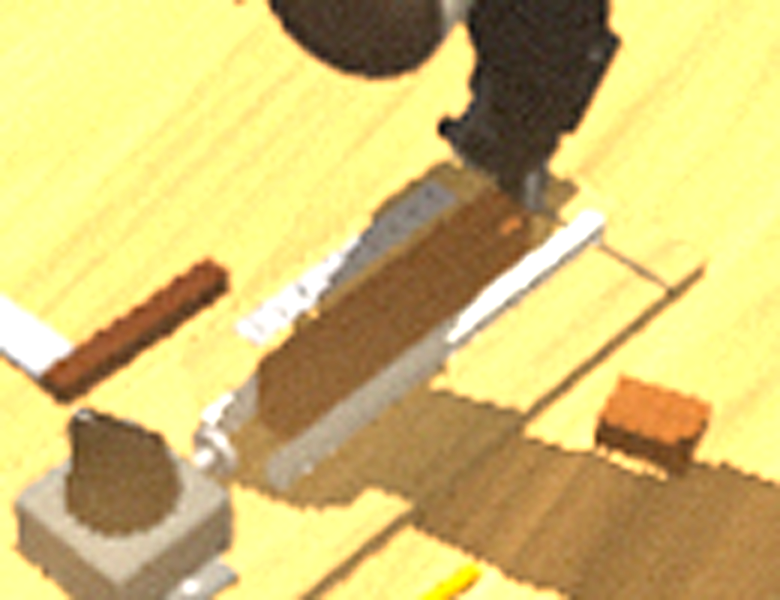

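The finger is at the batten's rear end, and its front end is still about 40 mm short of the foot. I'll push 24 mm slowly, then feel for contact in small steps.

Emit:
servo_tool([
  [0,0,-0.25,0,0,0,0],
  [0,0,-0.25,0,0,0,0],
  [0,0,-0.25,0,0,0,0],
  [0,0,-0.25,0,0,0,0],
  [0,0,-0.25,0,0,0,0],
  [0,0,-0.25,0,0,0,0],
  [0,0,-0.25,0,0,0,0],
  [0,0,-0.25,0,0,0,0],
  [0,0,-0.25,0,0,0,0],
  [0,0,-0.15,0,0,0,0],
])

```text
clock: 14.65
position: [514.8, -84.6, 54.3]
ee_rot: [0.996, -0.092, 0.0, -0.0]
contact_force: [0.2, -1.1, -0.8]
gripper_width: -0.2
```

```bash
python3 - <<'E'
from h import *
st();j=np.load("jig.npy");s=get_image("side")
u,v=324,219
a=cv2.resize(s["image"][v-50:v+50,u-65:u+65,::-1],(780,600),interpolation=cv2.INTER_CUBIC)
cv2.imwrite("pics/c5.png",cv2.convertScaleAbs(a,alpha=2))
E
```

```text
t14.65 p [514.8 -84.6  54.3] yawy -100.53 tilt [0. 0.] q [ 0.15  0.43 -0.47  0.   -0.66  1.24] F [ 0.16 -1.08 -0.84] T [-0.199  0.001  0.01 ] w -0.2
```

View pics/c5.png

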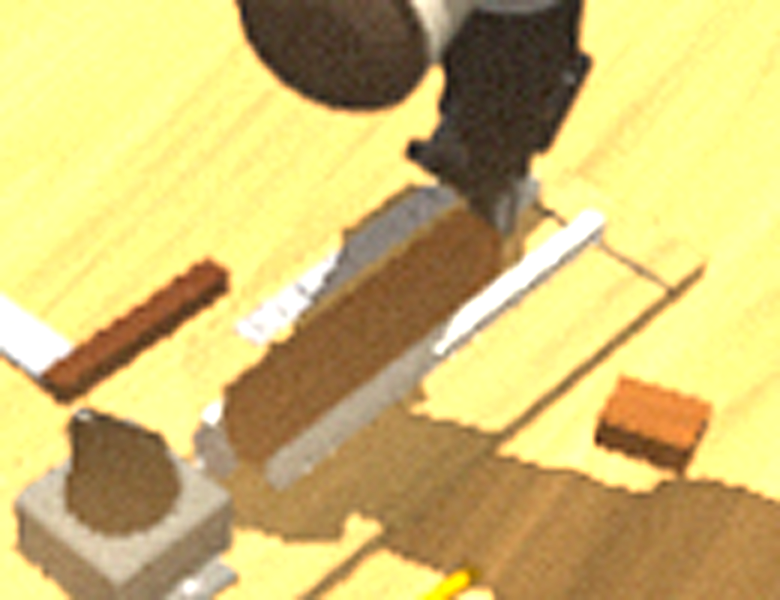

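The batten slides with the finger at about 1 N, and roughly 20 mm remain. I'll slow down.

Emit:
servo_tool([
  [0,0,-0.15,0,0,0,0],
  [0,0,-0.15,0,0,0,0],
  [0,0,-0.15,0,0,0,0],
  [0,0,-0.15,0,0,0,0],
  [0,0,-0.15,0,0,0,0],
  [0,0,-0.15,0,0,0,0],
  [0,0,-0.1,0,0,0,0],
  [0,0,0,0,0,0,0],
])

```text
clock: 15.5
position: [516.6, -74.8, 54.3]
ee_rot: [0.996, -0.092, 0.0, -0.0]
contact_force: [0.1, -0.2, -0.4]
gripper_width: -0.0
```

Emit:
servo_tool([
  [0,0,-0.05,0,0,0,0],
  [0,0,-0.05,0,0,0,0],
  [0,0,-0.05,0,0,0,0],
  [0,0,-0.05,0,0,0,0],
  [0,0,-0.05,0,0,0,0],
])

```text
clock: 16.0
position: [516.9, -72.5, 54.3]
ee_rot: [0.996, -0.092, -0.0, 0.0]
contact_force: [-0.2, -2.0, 0.7]
gripper_width: -0.0
```

Emit:
servo_tool([
  [0,0,-0.05,0,0,0,0],
  [0,0,-0.05,0,0,0,0],
  [0,0,-0.05,0,0,0,0],
  [0,0,-0.05,0,0,0,0],
])

```text
clock: 16.4
position: [517.3, -70.5, 54.3]
ee_rot: [0.996, -0.092, -0.0, 0.0]
contact_force: [0.3, -1.3, 0.9]
gripper_width: 0.2
```

Emit:
servo_tool([
  [0,0,-0.05,0,0,0,0],
  [0,0,-0.05,0,0,0,0],
  [0,0,-0.05,0,0,0,0],
])

```text
clock: 16.7
position: [517.5, -69.2, 54.3]
ee_rot: [0.996, -0.092, -0.0, 0.0]
contact_force: [-0.3, -3.0, 0.1]
gripper_width: -0.3
```

Emit:
servo_tool([
  [0,0,-0.05,0,0,0,0],
  [0,0,-0.05,0,0,0,0],
  [0,0,-0.05,0,0,0,0],
])

```text
clock: 17.0
position: [517.1, -68.9, 54.3]
ee_rot: [0.996, -0.092, -0.001, 0.001]
contact_force: [-0.8, -9.8, 1.3]
gripper_width: 0.0
```

```bash
python3 - <<'E'
from h import *
st();s=get_image("side")
u,v=proj(s,jw(np.load("jig.npy"),[[0,45,45]]))[0].round().astype(int)
a=cv2.resize(s["image"][v-20:v+20,u-26:u+26,::-1],(780,600),interpolation=cv2.INTER_CUBIC)
cv2.imwrite("pics/c6.png",cv2.convertScaleAbs(a,alpha=2.5))
E
```

```text
t17.00 p [517.1 -68.9  54.3] yawy -100.54 tilt [-0.002 -0.002] q [ 0.18  0.43 -0.47  0.   -0.67  1.21] F [-0.83 -9.83  1.35] T [-2.725  0.24  -0.03 ] w 0.0
```

View pics/c6.png

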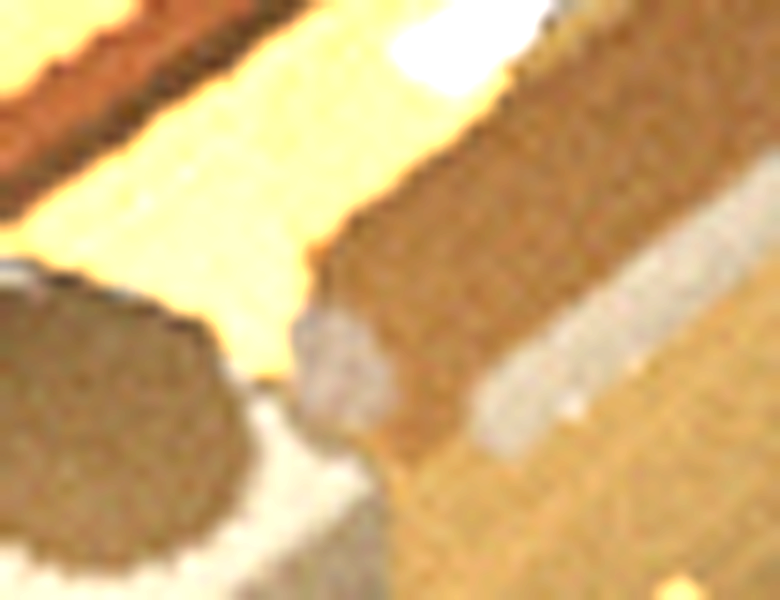

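The force rose to 9.8 N while the tool stalled, and the picture shows the foot disc (345,370) against the batten's end. I'll back off along the channel and lift clear.

Emit:
servo_tool([
  [0,0,0.1,0,0,0,0],
  [0,0,0.2,0,0,0,0],
  [0,0,0.7,0,0,0,0],
  [0,0,1,0,0,0,0],
  [0,0,1,0,0,0,0],
  [0,0,0,-3,0,0,0],
  [0,0,0,-4,0,0,0],
  [0,0,0,-4,0,0,0],
  [0,0,5,0,0,0,0],
  [0,0,5,0,0,0,0],
  [0,0,5,0,0,0,0],
  [0,0,0,0,0,0,0],
])

```text
clock: 18.25
position: [483.1, -249.5, 164.1]
ee_rot: [0.995, -0.095, -0.0, 0.0]
contact_force: [0.1, 0.8, -0.4]
gripper_width: 0.1
```

```bash
python3 - <<'E'
from h import *
st();j=np.load("jig.npy");s=get_image("side");t=get_image("top")
u,v=proj(s,jw(j,[[0,60,55]]))[0].round().astype(int)
a=cv2.resize(s["image"][v-25:v+25,u-25:u+25,::-1],(400,400),interpolation=cv2.INTER_CUBIC)
u,v=proj(t,jw(j,[[0,40,55]]))[0].round().astype(int)
b=cv2.resize(t["image"][v-30:v+30,u-30:u+30,::-1],(400,400),interpolation=cv2.INTER_CUBIC)
cv2.imwrite("pics/c7.png",cv2.convertScaleAbs(np.hstack([a,b]),alpha=2))
E
```

```text
t18.25 p [ 483.1 -249.5  164.1] yawy -100.96 tilt [-0. -0.] q [-0.18  0.32 -0.3   0.   -0.95  1.56] F [ 0.11  0.79 -0.44] T [ 0.055  0.044 -0.019] w 0.1
```

View pics/c7.png

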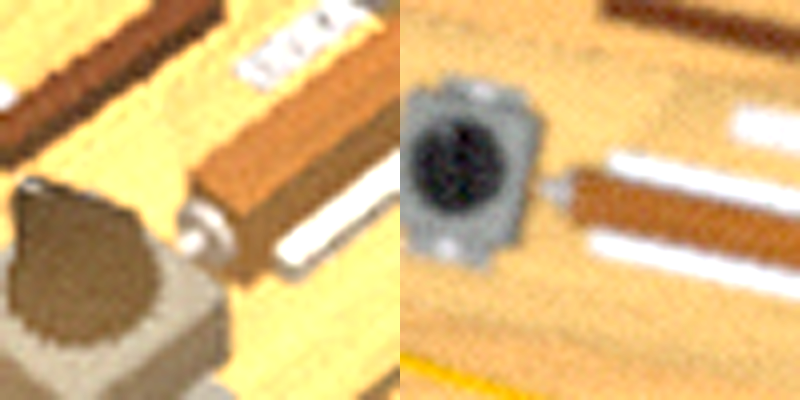

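Both views show the batten flat in its channel with its end against the foot. The dial is unchanged and the robot is clear, so I'll hand in.

```bash
python3 -c "
from bench import *
print(job_done())"
```

```text
the job is handed in; nothing more can be done
None
```

I set the length stop three clicks back from its end stop, slid the batten up to the foot, and handed the job in at about 18 s of the 58 s allowed. The hand-in gives no verdict, so these are my own checks.

- **Dial:** I turned it clockwise to its end stop. The end stop showed up as torque rising to 0.33 N·m about 4.8° past a notch, where ordinary notches gave at most 0.13 N·m. I then turned it back 67.5° to the third notch. The torque changed sign across that notch, so I centred on it and let go. A later picture shows the dial's mark at the angle it started from; it had started three clicks out.
- **Batten:** I pushed its rear end slowly with closed fingers. Contact with the foot stalled the tool at about 10 N, with about 3 N at the reading before. I then backed off and lifted clear. The last pictures show it lying flat with its end touching the foot.
- **Robot and bystanders:** The robot touches nothing, with forces under 1 N. I did not measure the other items after the job; the arm's path did not touch them, and those visible in the last crops looked undisturbed.

No check failed or disagreed.

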